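# Close up the serviced laptop

## Robot

A 7-joint arm with a two-finger parallel gripper is mounted at the origin on the work surface. World frame = base frame: x ahead of the robot, y to its left, z up, the work surface at z = 0. Lengths are in mm, angles in rad, forces in N, time in s.
With the tool pointing down it reaches from about 425 to 925 mm from the base axis. Payload 6.8 kg.
Tool frame: the origin (TCP) lies at the very end of the fingers, on their centre line; the grasp point (between the pads) lies 19 mm behind it; z points along the fingers, y is the line along which they close (so a half turn about z gives the same grasp; the last joint's range is limited). The gripper opens to 85 mm and grips with 20 to 120 N. Pads are 22 mm wide; open, the fingers measure 114 mm over their backs; the gripper's body (76 mm by 85 mm) begins 54 mm behind the grasp point. The pads swing forward as they close: fully open they stand 13 mm farther back than shut.
Start: joints at [-1.433, 0.477, 0.022, 1.555, -0.011, 1.109, -0.083], TCP at [164.244, 654.73, 202.608] pointing down, gripper open.
Joint ranges: [-2.96, 2.96], [-0.34, 2.1], [-1.41, 1.46], [0.24, 2.44], [-1.37, 4.51], [0.17, 1.92], [-2.96, 2.96]. Speed limits (rad/s): [2.39, 2.39, 3.14, 3.14, 3.14, 3.14, 3.14].

## Interface

Orientations are given as a unit quaternion [w, x, y, z].
In Python, from plant import monitor, vision, workorder gives the robot as it stands.
- The arm moves only by the tool carry_out, never from a script. Its argument "motion" is a list that holds one entry, the list of rows, each a list of 7 numbers: the shift along the tool's x, y, z in m, then the turn, a rotation vector about the tool's x, y, z in degrees, then the closure, from 0 (fully open) to 1 (shut). In form: [[[x, y, z, ax, ay, az, jaw], ...]]. A call has 1 to 8 rows; each row shifts and turns the commanded pose from where the row before left it, along the tool's axes as they then stand; what a row does not reach is not made up. A row lasts 1/12 s, in which the tool goes at most 41.7 mm and 7.16 degrees, less where a joint would pass 70% of its speed; a pose out of reach is approached as far as the arm can. A call is refused whole if a number of a shift passes 0.0417 or a number of a turn 7.16, either way. A call with a gripper value outside its range is refused whole. The fingers move at their own pace and stop on an object; "force" is the grip in N (left out, the last holds). Time passes only in rows, so rows that do not move let the fingers close. It gives the time, the measured TCP pose, the force, the opening and the grip force at its end, in the units of the state.
- monitor.get_state(): the state, without advancing time (a new reading comes with each control period).
- vision.camera(name): name is "scene" or "top" or "wrist"; returns the picture (420x560x3 uint8, red, green, blue); there is no depth.
- vision.camera_model(name): a dict with "vfov" (degrees; the focal length in pixels is half the picture's height over the tangent of half this angle, whatever the lens; pixels are square), "cx", "cy" (the principal point, pixels), "view" (4x4, takes a point from world to camera coordinates); the wrist camera has in their place "T_tool_cam" (4x4, takes a point from camera to tool coordinates, whose origin is the TCP and whose axes are the flange's). Camera axes: x right, y down, z forward; pixel columns grow to the right and rows downward; lengths in mm; the calibration is good to about 2 mm. A picture is of the moment at which its call begins: read the wrist's pose just before it. camera_model takes no time and is no camera call.
- workorder.hand_in(): hands the job in; it is judged then, once.
The state is a dict: "clock": time; "joint_positions": joint angles; "joint_vel": joint speeds; "joint_efforts": joint torques, N m; "ee_pos": TCP position; "tool_rot": TCP orientation; "ft_force": force on the tool from outside, world axes, zero at the start; "wrist_torque": the same for the moment, N m; "width": finger opening in mm; "gripper_force": force on a finger pad.
Only numpy, scipy, OpenCV 4.12 (cv2) and the standard library are available. Lean on these libraries where they do the work, as an engineer would, in place of code of your own. Each camera call takes 0.05 s, during which the arm holds its last target. There are 200 camera calls.

## Task

Close up the laptop on the blue mat using only your fingertips: push both modules that stick out of its front edge (the wide battery and the narrower drive) fully home, flush with the edge, and fold the open screen lid down, gently and without slamming, until it is fully shut, in any order. Do not lift the laptop or shove it about on the bench, do not pull the modules further out, and leave the tools and other things around it where they are.

Things in the scene. Friction and masses are not known exactly. Their poses are not given: they have to be found in the camera images.
- laptop: Silver laptop, loose on the bench, about 2 kg with its modules and lid; its grip on the mat resists roughly 10 to 15 N of sideways push before it slides. Base 210 mm deep (own x) by 290 mm wide (own y) by 30 mm high (own z). Origin: centre of the base's underside. Own -x points to its front edge, where the user would sit and the modules stick out; own +x points to the rear edge, where the lid is hinged.
- lid_hinge (a point): Middle of the lid's hinge line, 105 mm behind the laptop's centre (own +x) and 31 mm above the bench; the hinge line runs along the laptop's own y. Same axes as the laptop.
- lid (a joint): Angle of the screen lid in rad: 0 shut flat on the base, growing as it opens; 1.57 upright, more than that leaning back. The lid is a 290 mm wide, 10 mm thick panel that reaches 210 mm from the hinge; when it is shut its upper face is 42 mm above the bench. The hinge is stiff: the lid stays where it is left, and takes about 1 to 3 N at its free edge to close it. It ends at stops at 0 and at 2.2.
- lid_edge (a point): Middle of the lid's free edge (half-way through its thickness), 210 mm from the hinge.
- battery (a joint): How far the battery module sticks out of the front edge, in m: 0 fully home and flush, growing as it comes out; at most 0.06. It slides with about 2 N of friction and stays where it is left; it stops dead at 0.
- battery_face (a point): Centre of the battery module's flat outer face, which is 110 mm wide (laptop's own y) and 18 mm high, centred 15 mm above the bench and 70 mm to the laptop's own -y side. It is pushed in along the laptop's own +x. Same axes as the laptop.
- drive (a joint): How far the drive module sticks out of the front edge, in m: same kind of slide as the battery.
- drive_face (a point): Centre of the drive module's flat outer face, 74 mm wide and 18 mm high, centred 15 mm above the bench and 65 mm to the laptop's own +y side. It is pushed in along the laptop's own +x. Same axes as the laptop.
- tin: Bystander, loose: low round steel screw tin, 64 mm across, 22 mm high, standing on the bench 120 to 150 mm out from the laptop's front edge, between the two modules' paths. Origin at the centre of its underside.
- driver: Bystander, loose: screwdriver lying behind the laptop's rear edge, under 40 mm high. Origin at its underside.
- jar: Bystander, loose: small jar, 42 mm across, 55 mm high, standing on the bench ahead of the front edge, 75 to 100 mm to the own -y side of the battery's middle. Origin at the centre of its underside.
- cleaner: Bystander, loose: white bottle, 54 mm across, 150 mm high. Origin at the centre of its underside.
- meter: Bystander, loose: black multimeter lying flat, 150 x 78 x 44 mm. Origin at the centre of its underside.
- mug: Bystander, loose: white mug, 80 mm across without its handle, 90 mm high. Origin at the centre of its underside.
- tweezers: Bystander, loose: black tweezers lying flat, 110 mm long, 6 mm high. Origin at the centre of the underside.

How it is judged (in metres and radians):
At the end, for the whole second after the job is handed in: The lid is shut to within 0.035 rad (7 mm at its free edge), both modules are within 4 mm of flush, the laptop lies flat and still within 30 mm of where it started, and every bystander is within 30 mm of where it started (value of joint lid below 0.035 rad and value of joint each of battery, drive below 0.004 m and distance of each of laptop, tin, driver, jar, cleaner, meter, mug, tweezers from where it was at the start of the episode below 0.03 m and linear speed of laptop below 0.01 m/s and height (world z) of laptop below 0.006 m); the robot touches nothing.
It fails at once if the lid is slammed (it comes down on the base, over the last 0.2 rad, faster than 2 rad/s) or batted (over 6 rad/s anywhere) (velocity of joint lid below -6 rad/s or (value of joint lid below 0.2 rad and velocity of joint lid below -2 rad/s)).
It fails at once if a module is pulled further out (beyond 50 mm) (value of joint any of battery, drive above 0.05 m).
It fails at once if the laptop is lifted or tipped (more than 15 mm or 0.15 rad) (height (world z) of laptop above 0.015 m or angle between laptop's own z axis and vertical above 0.15 rad).
It fails at once if the laptop is shoved about (more than 30 mm) (distance of laptop from where it was at the start of the episode above 0.03 m).
It fails at once if a bystander is moved more than 30 mm, lifted or carried (distance of any of tin, driver, jar, cleaner, meter, mug, tweezers from where it was at the start of the episode above 0.03 m).
It also fails if it takes over 64 s, if anything falls off the work surface, if the arm or the gripper's body presses on something with over 40 N, if the wrist force passes 120 N, or if a joint passes its speed limit or range.

## Working session

There is one attempt and no reset: what is moved stays moved. The work goes in short steps, Python scripts to look and compute and a tool call to move; the robot and the scene stay as the last step left them, time stands still between calls to the robot, and variables do not carry over. Pictures are saved under pics/ and viewed, at most 10 in all, crops included, and the job is handed in when it is done.

Besides the shell and the picture viewer there is one more tool, called after "Request:" by a JSON object that holds its "method" and its "body", one argument or row to a line. carry_out: Moves the arm, as the interface text tells. Its arguments: {"type":"object","properties":{"motion":{"type":"array"},"force":{"type":"number"}},"required":["motion"]}

```bash
mkdir -p pics; ls; python3 - <<'E'
from plant import monitor, vision, workorder
import cv2,json,numpy as np
np.set_printoptions(precision=4,suppress=True)
print(monitor.get_state())
for n in ["scene","top","wrist"]:
    im=vision.camera(n); cv2.imwrite(f"pics/{n}0.png",im[:,:,::-1]); print(n,vision.camera_model(n))
E
```

```text
pics
{'clock': 0.0, 'joint_positions': array([-1.4331,  0.4778,  0.0224,  1.5565, -0.0115,  1.1093, -0.0831]), 'joint_vel': array([-0.0001, -0.0004, -0.0011,  0.0005,  0.0013, -0.0014, -0.002 ]), 'joint_efforts': array([ -0.0018, -59.6409,   1.6068, -28.1214,   0.0125,   0.0088,
        -0.    ]), 'ee_pos': array([164.1205, 654.0682, 201.6066]), 'tool_rot': array([-0.    ,  0.1226,  0.9925, -0.0009]), 'ft_force': array([-0.3472,  0.5863,  0.1006]), 'wrist_torque': array([-0.0087,  0.0139, -0.0206]), 'gripper_force': 0.0, 'width': 85.48463273440113}
scene {'vfov': 56.1036335218501, 'cx': 278.9067974113453, 'cy': 208.01715537883646, 'view': array([[   0.1473,    0.9891,    0.0066,  -72.5088],
       [   0.6493,   -0.0917,   -0.755 , -301.1365],
       [  -0.7461,    0.1155,   -0.6557, 1375.5448],
       [   0.    ,    0.    ,    0.    ,    1.    ]])}
top {'vfov': 52.46550561007995, 'cx': 278.02937381342696, 'cy': 214.7272343048878, 'view': array([[   0.0247,   -0.9994,   -0.0226,    5.3241],
       [  -0.9927,   -0.0219,   -0.1183,  554.5285],
       [   0.1178,    0.0253,   -0.9927, 1068.7469],
       [   0.    ,    0.    ,    0.    ,    1.    ]])}
wrist {'vfov': 63.46436207979861, 'cx': 274.35410815069525, 'cy': 215.21957819764594, 'T_tool_cam': array([[  -0.0003,   -0.961 ,   -0.2766,   70.4577],
       [   1.    ,    0.0001,   -0.0013,   -0.6292],
       [   0.0013,   -0.2766,    0.961 , -172.0979],
       [   0.    ,    0.    ,    0.    ,    1.    ]])}
```

View pics/scene0.png

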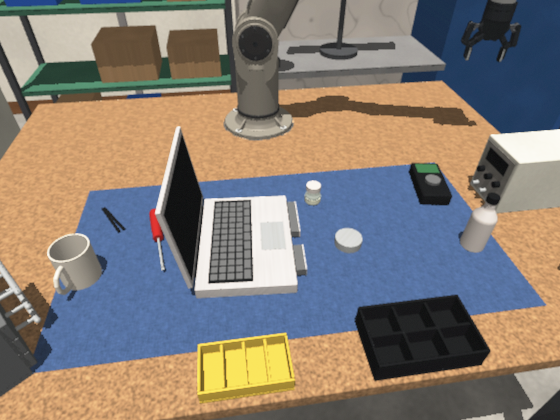

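View pics/top0.png

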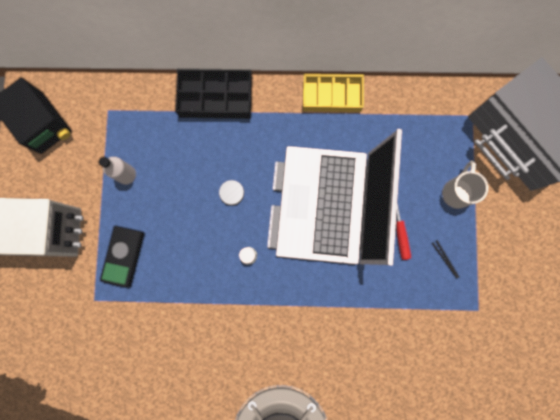

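The scene view shows the laptop open, with its front towards world +y. The modules stick out at about top px (278,176) (drive) and (274,227) (battery), the tin is at (231,193) and the jar at (248,256). I'll zoom in to get pixel-accurate corners.

```bash
cat > h.py <<'E'
from plant import monitor, vision, workorder
import cv2,numpy as np
np.set_printoptions(precision=3,suppress=True)
def ray(n,u,v):
    m=vision.camera_model(n); f=210/np.tan(np.radians(m['vfov']/2)); V=np.array(m['view'])
    R=V[:3,:3]; o=-R.T@V[:3,3]; return o,R.T@np.array([(u-m['cx'])/f,(v-m['cy'])/f,1])
def at(n,u,v,z):
    o,d=ray(n,u,v); return o+d*(z-o[2])/d[2]
def px(n,p):
    m=vision.camera_model(n); f=210/np.tan(np.radians(m['vfov']/2)); V=np.array(m['view'])
    q=V[:3,:3]@np.asarray(p,float)+V[:3,3]; return np.array([m['cx'],m['cy']])+f*q[:2]/q[2]
E
python3 - <<'E'
from h import *
a=cv2.imread('pics/top0.png')[130:280,220:420]
cv2.imwrite('pics/topz.png',cv2.resize(a,None,fx=4,fy=4,interpolation=cv2.INTER_CUBIC))
for n,u,v,z in [("top",287,148,30),("top",278,260,30),("top",231,193,22),("top",248,256,55),("top",400,131,240),("top",390,263,240)]: print(u,v,at(n,u,v,z))
E
```

```text
287 148 [732.505  -0.952  30.   ]
278 260 [437.927  15.544  30.   ]
231 193 [610.444 143.849  22.   ]
248 256 [445.758  90.462  55.   ]
400 131 [ 715.133 -242.613  240.   ]
390 263 [ 434.844 -219.68   240.   ]
```

View pics/topz.png

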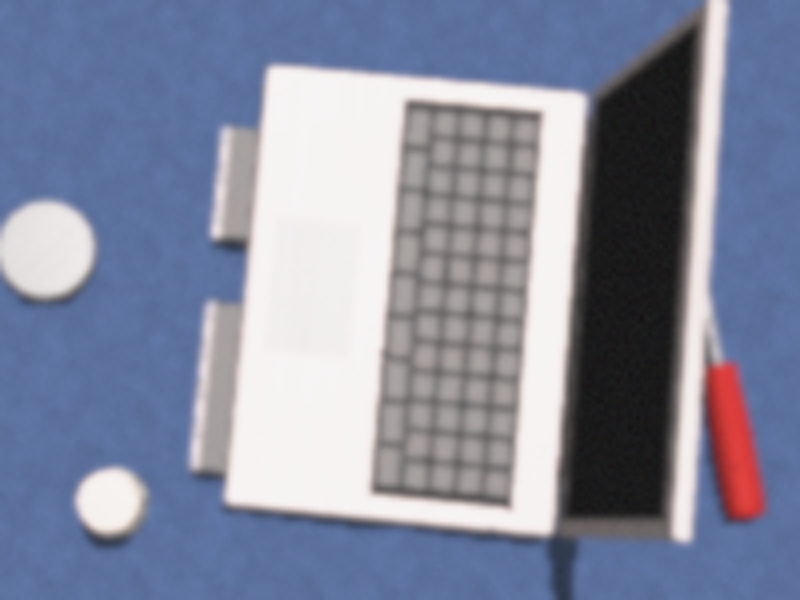

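```bash
cat >> h.py <<'E'
Z=lambda u,v:((u+.5)/4-.5+220,(v+.5)/4-.5+130)
E
python3 - <<'E'
from h import *
P=lambda u,v,z:at("top",*Z(u,v),z)
fd,fb,rd,rb=[P(*c,30) for c in [(267,65),(225,506),(587,95),(556,536)]]
print(fd,fb,rd,rb, np.linalg.norm(fd-fb),np.linalg.norm(rd-rb),np.linalg.norm(fd-rd),np.linalg.norm(fb-rb))
c=(fd+fb+rd+rb)/4; ey=(fd-fb)+(rd-rb); ey/=np.linalg.norm(ey); ex=np.array([ey[1],-ey[0],0]); 
print("c",c,"ex",ex,"ey",ey,"yaw",np.arctan2(ex[1],ex[0]))
def own(p): d=p-c; return np.array([d@ex,d@ey])
for n,q,z in [("drv",(222,127),24),("drv",(211,240),24),("bat",(206,302),24),("bat",(192,471),24),("tin",(47,250),22),("jar",(111,502),55)]:
    p=P(*q,z); print(n,p,own(p))
# lid: top corner (outer) lines : lid edge point at own (105+210cos.., y=+-145)
for q,sy in [((708,5),145),((668,517),-145),((727,5),145),((690,540),-145)]:
    o,d=ray("top",*Z(*q))
    # intersect with plane own y = sy
    t=((c+ey*sy-o)@ey)/(d@ey); p=o+d*t
    for L in[1]:
        print(q,p,own(p))
print(-0,at("scene",180,131,0))
# lid angle from scene view: top corners; project model for angles
H=c+ex*105; H[2]=31
for th in np.arange(1.4,2.2,.1):
    u=-ex*np.cos(th)+np.array([0,0,np.sin(th)])
    print(round(th,2),[np.r_[px(n,H+210*u+s*145*ey)].round(1) for n in("top","scene") for s in(1,-1)])
print("cam",ray("top",0,0)[0])
E
```

```text
[738.235   0.826  30.   ] [447.667  21.234  30.   ] [ 721.853 -209.554   30.   ] [ 433.762 -189.99    30.   ] 291.2836234258583 288.7550413368284 211.01728826777224 211.6809819058959
c [585.379 -94.371  30.   ] ex [-0.069 -0.998  0.   ] ey [ 0.998 -0.069  0.   ] yaw -1.6397643181814434
drv [697.299  29.703  24.   ] [-131.491  103.103]
drv [621.351  34.991  24.   ] [-131.533   26.971]
bat [580.197  37.181  24.   ] [-130.882  -14.236]
bat [469.783  43.295  24.   ] [-129.372 -124.809]
tin [612.799 142.947  22.   ] [-238.644   11.   ]
jar [447.905  92.105  55.   ] [-176.559 -149.999]
(708, 5) [ 720.689 -239.662  223.518] [135.621 145.   ]
(668, 517) [ 436.693 -142.738  545.852] [  58.498 -145.   ]
(727, 5) [ 720.028 -249.232  226.076] [145.214 145.   ]
(690, 540) [ 431.452 -218.605  262.316] [ 134.546 -145.   ]
0 [  27.541 -266.801    0.   ]
1.4 [array([367.3, 126.2]), array([357.5, 261.7]), array([197.7, 211.6]), array([207.6, 125.4])]
1.5 [array([377.3, 126.6]), array([367.9, 262.6]), array([184.8, 211.1]), array([198. , 124.7])]
1.6 [array([387.2, 127.4]), array([378.1, 263.6]), array([172. , 211.5]), array([188.4, 124.9])]
1.7 [array([396.8, 128.4]), array([388.2, 264.5]), array([159.4, 212.8]), array([178.9, 125.9])]
1.8 [array([406.1, 129.8]), array([397.8, 265.5]), array([147.2, 215.1]), array([169.8, 127.7])]
1.9 [array([414.7, 131.4]), array([406.9, 266.4]), array([135.6, 218.3]), array([161. , 130.3])]
2.0 [array([422.7, 133.3]), array([415.2, 267.3]), array([124.8, 222.2]), array([152.8, 133.7])]
2.1 [array([429.9, 135.4]), array([422.7, 268.1]), array([115., 227.]), array([145.2, 137.8])]
2.2 [array([436.1, 137.6]), array([429.3, 268.8]), array([106.2, 232.3]), array([138.4, 142.5])]
cam [ 424.494   -9.632 1126.704]
```

```bash
python3 - <<'E'
from h import *
a=cv2.imread('pics/scene0.png')[120:305,140:370]
cv2.imwrite('pics/scz.png',cv2.resize(a,None,fx=3.2,fy=3.2,interpolation=cv2.INTER_CUBIC))
E
```

```text
(no output)
```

View pics/scz.png

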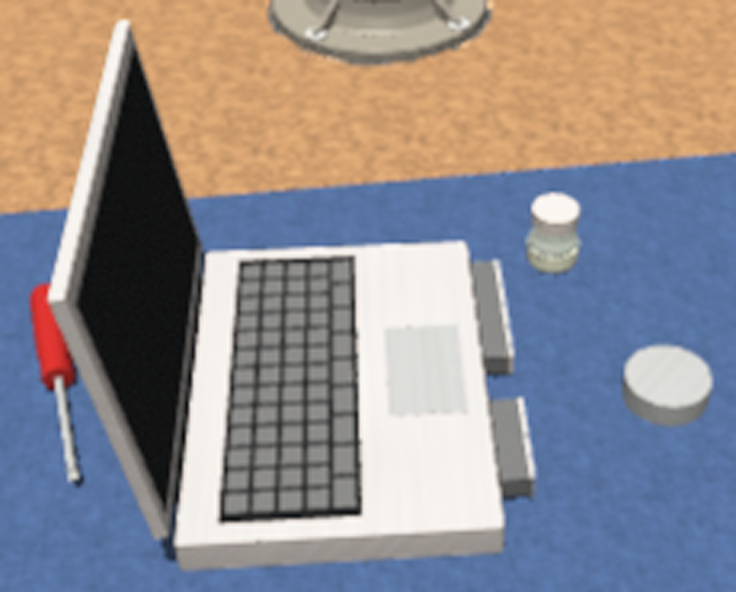

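Measured so far:

- **Laptop:** centre at about (585,-94), yaw -1.640 rad. The measured size is 291×211 mm, which fits the 290×210 given.
- **Modules:** both stick out about 26 mm.
- **Lid:** at about 1.70 rad, from free-edge corners at scene px (159,213) and (179,128).
- **Tin and jar:** at own (-239,11) and (-177,-150), which agrees with the task text.

With tool y turned onto own -x, tool (x,y,z) equals own (-y,-x,-z).

Request:
{"method": "carry_out", "body": {
  "motion": [
    [[0,0,0,0,0,-5.05,1],[0,0,0,0,0,-5.05,1],[-0.024,-0.032,0,0,0,0,1],[-0.024,-0.032,0,0,0,0,1],[-0.024,-0.032,0,0,0,0,1],[-0.024,-0.032,0,0,0,0,1],[-0.024,-0.032,0,0,0,0,1],[-0.024,-0.032,0,0,0,0,1]]
  ]
}}

```text
clock: 0.82
ee_pos: [295.2, 451.2, 202.4]
tool_rot: [-0.0, 0.035, 0.999, -0.0]
ft_force: [0.3, 0.2, -0.2]
width: 0.0
gripper_force: 0.0
```

```bash
cat >> h.py <<'E'
from scipy.spatial.transform import Rotation as Ro
C=np.array([585.4,-94.4,0]); EX=np.array([-.069,-.9976,0]); EY=np.array([.9976,-.069,0])
def st():
    s=monitor.get_state(); p=s['ee_pos']-C
    w=s['tool_rot']; R=Ro.from_quat(np.r_[w[1:],w[0]]).as_matrix()
    print("t",s['clock'],"own",np.array([p@EX,p@EY,s['ee_pos'][2]]),"tooly.EX",R[:,1]@EX,"twist deg",np.degrees(np.arcsin(R[:,1]@EY)),"tz",R[:,2],"F own",np.array([s['ft_force']@EX,s['ft_force']@EY,s['ft_force'][2]]),"w",s['width'],"q",s['joint_positions'])
E
python3 -c "from h import *; st()"
```

```text
t 0.8167 own [-524.28  -327.12   202.434] tooly.EX -0.9999832516694283 twist deg 0.02537234527273787 tz [-0. -0. -1.] F own [-0.252  0.316 -0.19 ] w 0.015722113662112073 q [-1.139  0.254  0.038  1.883 -0.011  1.005  0.405]
```

Request:
{"method": "carry_out", "body": {
  "motion": [
    [[-0.0235,-0.032,0,0,0,0,1],[-0.0235,-0.032,0,0,0,0,1],[-0.0235,-0.032,0,0,0,0,1],[-0.0235,-0.032,0,0,0,0,1],[-0.0235,-0.032,0,0,0,0,1],[-0.0235,-0.032,0,0,0,0,1],[-0.0235,-0.032,0,0,0,0,1],[-0.0235,-0.032,0,0,0,0,1]]
  ]
}}

```text
clock: 1.48
ee_pos: [464.8, 182.9, 202.7]
tool_rot: [0.0, 0.035, 0.999, 0.0]
ft_force: [0.4, 1.0, 0.2]
width: -0.0
gripper_force: 0.0
```

Request:
{"method": "carry_out", "body": {
  "motion": [
    [[-0.023,-0.031,0,0,0,0,1],[-0.023,-0.031,0,0,0,0,1],[-0.023,-0.031,0,0,0,0,1],[0,0,0.04,0,0,0,1],[0,0,0.04,0,0,0,1],[0,0,0.04,0,0,0,1],[0,0,0.03,0,0,0,1],[0,0,0,0,0,0,1]]
  ]
}}

```text
clock: 2.15
ee_pos: [521.9, 86.1, 47.1]
tool_rot: [-0.005, 0.035, 0.999, -0.002]
ft_force: [-1.2, 0.2, -0.2]
width: 0.2
gripper_force: 0.0
```

```bash
python3 -c "
from h import *; st()
cv2.imwrite('pics/w1.png',vision.camera('scene')[100:320,140:400,::-1].repeat(3,0).repeat(3,1)[:600])"
```

```text
t 2.15 own [-175.66   -75.845   47.116] tooly.EX -0.9999753882118272 twist deg 0.016015321558083093 tz [-0.01  -0.003 -1.   ] F own [-0.078 -1.191 -0.172] w 0.21555146744988413 q [-0.488  0.464  0.259  2.037 -0.184  0.674  1.392]
```

View pics/w1.png

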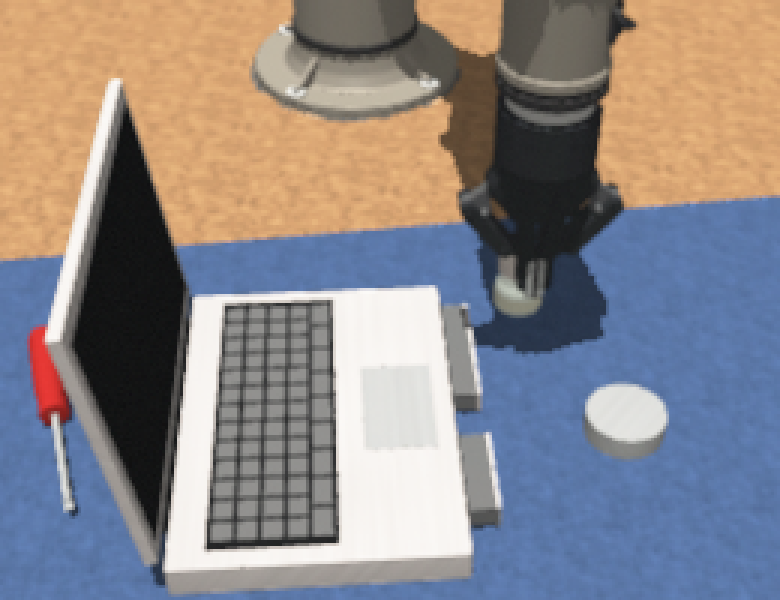

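The fingers hang closed in front of the battery, clear of the jar and the tin. I'll lower and approach.

Request:
{"method": "carry_out", "body": {
  "motion": [
    [[-0.005,0,0.016,0,0,0,1],[0,0,0.016,0,0,0,1],[0,0,0,0,0,0,1],[0,-0.008,0,0,0,0,1],[0,-0.008,0,0,0,0,1],[0,-0.006,0,0,0,0,1],[0,0,0,0,0,0,1]]
  ]
}}

```text
clock: 2.78
ee_pos: [530.7, 62.5, 22.0]
tool_rot: [0.001, 0.036, 0.999, -0.0]
ft_force: [-0.4, 0.2, -0.2]
width: -0.1
gripper_force: 0.0
```

```bash
python3 -c "
from h import *; st()"
```

```text
t 2.7833 own [-152.757  -65.345   21.975] tooly.EX -0.9999771867587165 twist deg 0.20102903442138534 tz [ 0.002 -0.    -1.   ] F own [-0.156 -0.398 -0.215] w -0.06298372272959733 q [-0.427  0.507  0.243  2.045 -0.204  0.611  1.453]
```

Request:
{"method": "carry_out", "body": {
  "motion": [
    [[0.004,0,0.009,0,0,0,1],[0,-0.004,0,0,0,0,1],[0,-0.004,0,0,0,0,1],[0,-0.004,0,0,0,0,1],[0,-0.004,0,0,0,0,1],[0,-0.004,0,0,0,0,1],[0,0,0,0,0,0,1]]
  ]
}}

```text
clock: 3.37
ee_pos: [524.8, 44.0, 11.7]
tool_rot: [0.0, 0.035, 0.999, -0.0]
ft_force: [-0.1, -0.2, 0.5]
width: 0.2
gripper_force: 0.0
```

```bash
python3 -c "
from h import *; st()"
```

```text
t 3.3667 own [-133.837  -70.047   11.675] tooly.EX -0.9999815444006527 twist deg 0.10654827802316048 tz [ 0. -0. -1.] F own [ 0.242 -0.126  0.499] w 0.2334945094963198 q [-0.389  0.516  0.235  2.065 -0.209  0.583  1.492]
```

Request:
{"method": "carry_out", "body": {
  "motion": [
    [[0,-0.003,0,0,0,0,1],[0,-0.003,0,0,0,0,1],[0,-0.003,0,0,0,0,1]]
  ]
}}

```text
clock: 3.62
ee_pos: [524.2, 36.1, 11.6]
tool_rot: [0.0, 0.035, 0.999, 0.0]
ft_force: [1.1, 0.9, -0.1]
width: -0.2
gripper_force: 0.0
```

```bash
python3 -c "
from h import *; st()
a=vision.camera('top')[130:280,220:420,::-1]
cv2.imwrite('pics/t2.png',cv2.resize(a,None,fx=4,fy=4,interpolation=cv2.INTER_CUBIC))"
```

```text
t 3.6167 own [-125.949  -70.089   11.62 ] tooly.EX -0.9999833427027002 twist deg 0.014658905874419217 tz [ 0.  0. -1.] F own [-0.946  1.014 -0.082] w -0.15532872687232724 q [-0.373  0.515  0.233  2.067 -0.209  0.581  1.508]
```

View pics/t2.png

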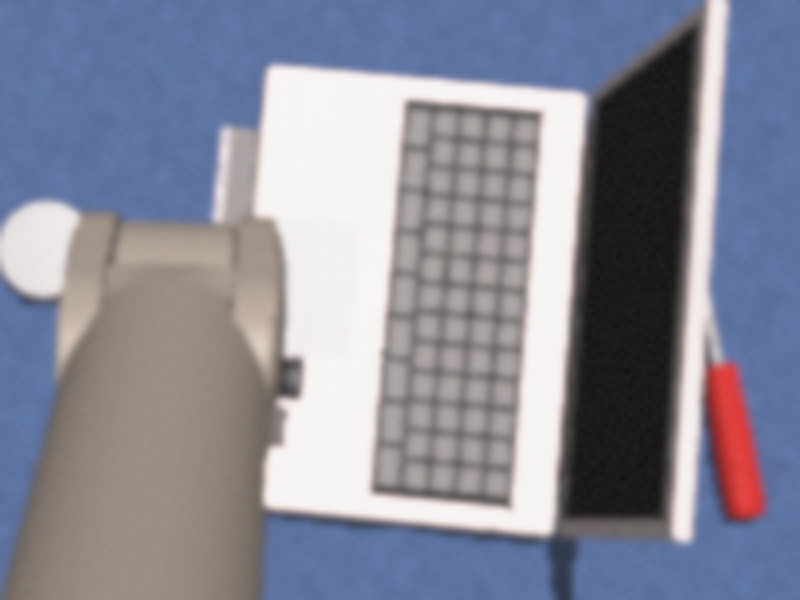

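The arm hides the battery here, but the laptop hasn't moved: its corner is still at zoomed px (267,65). I'll keep pushing in small steps and watch the force.

Request:
{"method": "carry_out", "body": {
  "motion": [
    [[0,-0.003,0,0,0,0,1],[0,-0.003,0,0,0,0,1],[0,0,0,0,0,0,1]]
  ]
}}

```text
clock: 3.92
ee_pos: [523.6, 29.4, 11.6]
tool_rot: [-0.0, 0.035, 0.999, -0.0]
ft_force: [-1.2, 0.4, -0.2]
width: -0.3
gripper_force: 0.0
```

Request:
{"method": "carry_out", "body": {
  "motion": [
    [[0,-0.002,0,0,0,0,1],[0,-0.001,0,0,0,0,1]]
  ]
}}

```text
clock: 4.08
ee_pos: [523.5, 27.1, 11.6]
tool_rot: [0.0, 0.035, 0.999, -0.0]
ft_force: [0.2, 0.6, -0.1]
width: 0.2
gripper_force: 0.0
```

```bash
python3 -c "
from h import *; st()"
```

```text
t 4.0833 own [-116.911  -70.111   11.604] tooly.EX -0.9999832467028985 twist deg 0.02956757761304146 tz [ 0. -0. -1.] F own [-0.65   0.201 -0.095] w 0.21008580419233472 q [-0.356  0.513  0.233  2.07  -0.209  0.58   1.524]
```

```bash
python3 -c "
from h import *
a=vision.camera('scene')[170:300,220:350,::-1];b=vision.camera('wrist')[:,:,::-1]
a=cv2.resize(a,(420,420),interpolation=cv2.INTER_CUBIC);b=cv2.resize(b,None,fx=.67,fy=.67);c=np.zeros((420,800,3),np.uint8);c[:,:420]=a;c[:b.shape[0],425:425+b.shape[1]]=b[:,:375]
cv2.imwrite('pics/t3.png',c)"
```

```text
(no output)
```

View pics/t3.png

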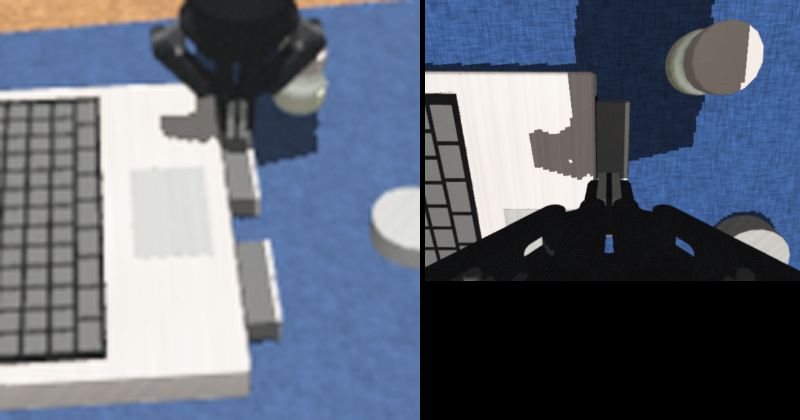

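```bash
python3 -c "
from h import *
for z in (11.6,24,30,40):
    p=C+EX*-117+EY*-70; p[2]=z; q=px('scene',p); print(z,q,(q-[220,170])*420/130)
for x in (-131,-105):
  for y in(-125,-15):
    p=C+EX*x+EY*y; p[2]=24; q=px('scene',p); print(x,y,(q-[220,170])*420/130)
m=vision.camera_model('wrist');f=210/np.tan(np.radians(m['vfov']/2));T=np.linalg.inv(m['T_tool_cam'])
for z in (0,-12,-25):
    q=T@[0,0,z,1];u=np.array([m['cx'],m['cy']])+f*q[:2]/q[2];print(z,u,u*.67+[425,0])
for y in(14,-12):
  for x in (55,-55):
    q=T@[x,y,-12,1];u=np.array([m['cx'],m['cy']])+f*q[:2]/q[2];print(y,x,u*.67+[425,0])
st()
"
```

```text
11.6 [291.6   219.112] [231.323 158.67 ]
24 [291.739 215.41 ] [231.773 146.709]
30 [291.807 213.596] [231.993 140.85 ]
40 [291.922 210.541] [232.364 130.977]
-131 -125 [242.125  99.747]
-131 -15 [258.563 196.009]
-105 -125 [209.628 101.236]
-105 -15 [223.205 197.802]
0 [275.87  252.412] [609.833 169.116]
-12 [275.943 261.383] [609.882 175.127]
-25 [276.034 272.553] [609.943 182.611]
14 55 [630.103 102.058]
14 -55 [626.709 236.421]
-12 55 [592.7   102.064]
-12 -55 [595.337 236.404]
t 4.1833 own [-116.91   -70.133   11.585] tooly.EX -0.9999831658166746 twist deg 0.03738156614673726 tz [-0. -0. -1.] F own [ 0.274  0.331 -0.124] w -0.35172235568572957 q [-0.356  0.513  0.233  2.07  -0.209  0.58   1.524]
```

The battery hasn't moved: its outer corner is still at zoomed px (258,196), where own x=-131 projects. The fingers seem to have ridden over its top, so the real fingertips may end above the reported TCP. I'll lift, back off and measure the tip height in free space.

Request:
{"method": "carry_out", "body": {
  "motion": [
    [[0,0,-0.02,0,0,0,1],[0,0,-0.01,0,0,0,1],[0,0.02,0,0,0,0,1],[0,0.02,0,0,0,0,1],[0,0,0.016,0,0,0,1],[0,0,0.014,0,0,0,1],[0,0,0,0,0,0,1]]
  ]
}}

```text
clock: 4.77
ee_pos: [524.9, 67.6, 10.0]
tool_rot: [-0.001, 0.034, 0.999, -0.0]
ft_force: [-0.7, -0.9, -0.1]
width: -0.0
gripper_force: 0.0
```

```bash
python3 -c "
from h import *
st(); p0=monitor.get_state()['ee_pos']
a=vision.camera('scene')[170:260,250:340,::-1];b=vision.camera('wrist')[:,:,::-1]
a=cv2.resize(a,(450,450),interpolation=cv2.INTER_CUBIC);b=b[80:420,110:440];c=np.zeros((450,800,3),np.uint8);c[:,:450]=a;c[:340,460:790]=b
cv2.imwrite('pics/t4.png',c)
for dz in (0,12,20): print(dz,(px('scene',p0+[0,0,dz])-[250,170])*5)
"
```

```text
t 4.7667 own [-157.449  -71.563    9.979] tooly.EX -0.9999827514727331 twist deg -0.050541470516235 tz [-0.003 -0.001 -1.   ] F own [ 0.952 -0.638 -0.093] w -0.014152309735865773 q [-0.429  0.523  0.231  2.057 -0.209  0.586  1.45 ]
0 [288.08  241.911]
12 [289.394 224.061]
20 [290.282 212.   ]
```

View pics/t4.png

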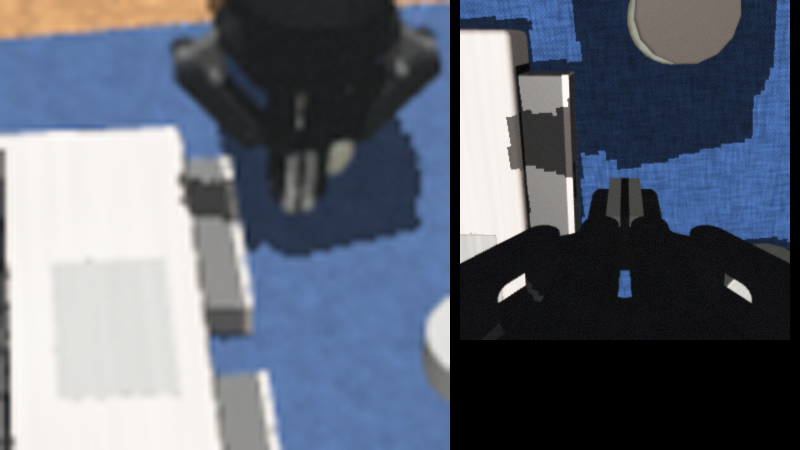

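```bash
python3 -c "
from h import *
s=monitor.get_state();w=s['tool_rot'];R=Ro.from_quat(np.r_[w[1:],w[0]]).as_matrix();p0=s['ee_pos']
m=vision.camera_model('wrist');f=210/np.tan(np.radians(m['vfov']/2));T=m['T_tool_cam']
u,v=275,259
d=T[:3,:3]@[(u-m['cx'])/f,(v-m['cy'])/f,1];o=T[:3,3]
for x in(11,0,-11): t=(x-o[0])/d[0]; print('wrist at tool x',x,o+d*t)
o2,d2=ray('scene',310.1,212.4)
o2t=R.T@(o2-p0);d2t=R.T@d2
A=np.c_[d,-d2t];k=np.linalg.lstsq(A,o2t-o,rcond=None)[0];print(o+d*k[0],o2t+d2t*k[1])
for x in(11,0,-11): t=(x-o2t[0])/d2t[0]; print('scene at tool x',x,o2t+d2t*t)
# jar bottom / known-height check of scene vs top using laptop front edge corners
print(px('scene',C+EX*-105+EY*145+[0,0,30]),px('scene',C+EX*-105-EY*145+[0,0,30]))
"
```

```text
wrist at tool x 11 [ 11.     -0.498 -34.39 ]
wrist at tool x 0 [ 0.    -0.48  -8.959]
wrist at tool x -11 [-11.     -0.461  16.471]
[  3.299  -0.485 -16.587] [  2.429   5.829 -16.968]
scene at tool x 11 [11.     7.476 -9.261]
scene at tool x 0 [  0.      5.362 -19.151]
scene at tool x -11 [-11.      3.248 -29.042]
[296.839 283.77 ] [284.229 194.63 ]
```

Both views put the real tips about 20–34 mm behind the reported TCP, which explains why they passed over the battery. I'll lower in small steps with force checks until they touch the mat, to get the exact offset.

Request:
{"method": "carry_out", "body": {
  "motion": [
    [[0,0,0.006,0,0,0,1],[0,0,0.006,0,0,0,1],[0,0,0.003,0,0,0,1],[0,0,0,0,0,0,1]]
  ]
}}

```text
clock: 5.2
ee_pos: [525.9, 66.9, -4.0]
tool_rot: [-0.0, 0.035, 0.999, -0.0]
ft_force: [-1.2, -0.3, -0.1]
width: -0.5
gripper_force: 0.0
```

Request:
{"method": "carry_out", "body": {
  "motion": [
    [[0,0,0.002,0,0,0,1],[0,0,0.002,0,0,0,1]]
  ]
}}

```text
clock: 5.37
ee_pos: [526.5, 67.1, -7.4]
tool_rot: [0.0, 0.035, 0.999, 0.0]
ft_force: [-0.1, 0.3, -0.4]
width: -0.3
gripper_force: 0.0
```

Request:
{"method": "carry_out", "body": {
  "motion": [
    [[0,0,0.003,0,0,0,1],[0,0,0.002,0,0,0,1],[0,0,0.0,0,0,0,1]]
  ]
}}

```text
clock: 5.62
ee_pos: [526.0, 67.1, -12.9]
tool_rot: [-0.0, 0.035, 0.999, -0.0]
ft_force: [0.3, 0.7, -0.6]
width: -0.0
gripper_force: 0.0
```

Request:
{"method": "carry_out", "body": {
  "motion": [
    [[0,0,0.002,0,0,0,1],[0,0,0.002,0,0,0,1]]
  ]
}}

```text
clock: 5.78
ee_pos: [526.4, 67.2, -16.5]
tool_rot: [0.0, 0.035, 0.999, 0.0]
ft_force: [0.8, -0.0, -0.2]
width: 0.1
gripper_force: 0.0
```

Request:
{"method": "carry_out", "body": {
  "motion": [
    [[0,0,0.002,0,0,0,1],[0,0,0.001,0,0,0,1]]
  ]
}}

```text
clock: 5.95
ee_pos: [526.2, 67.1, -19.7]
tool_rot: [-0.0, 0.035, 0.999, -0.0]
ft_force: [0.4, -0.3, 0.2]
width: -0.2
gripper_force: 0.0
```

Request:
{"method": "carry_out", "body": {
  "motion": [
    [[0,0,0.002,0,0,0,1],[0,0,0.0,0,0,0,1]]
  ]
}}

```text
clock: 6.12
ee_pos: [526.1, 67.1, -21.8]
tool_rot: [-0.0, 0.035, 0.999, -0.0]
ft_force: [0.4, 0.1, 0.1]
width: 0.0
gripper_force: 0.0
```

Request:
{"method": "carry_out", "body": {
  "motion": [
    [[0,0,0.002,0,0,0,1],[0,0,0.0,0,0,0,1]]
  ]
}}

```text
clock: 6.28
ee_pos: [526.2, 67.1, -23.7]
tool_rot: [-0.0, 0.035, 0.999, -0.0]
ft_force: [-0.3, -0.4, -0.2]
width: -0.1
gripper_force: 0.0
```

Request:
{"method": "carry_out", "body": {
  "motion": [
    [[0,0,0.002,0,0,0,1],[0,0,0.0,0,0,0,1]]
  ]
}}

```text
clock: 6.45
ee_pos: [526.1, 67.1, -25.7]
tool_rot: [-0.0, 0.035, 0.999, -0.0]
ft_force: [1.1, -0.6, 0.0]
width: 0.1
gripper_force: 0.0
```

Request:
{"method": "carry_out", "body": {
  "motion": [
    [[0,0,0.002,0,0,0,1],[0,0,0.0,0,0,0,1]]
  ]
}}

```text
clock: 6.62
ee_pos: [526.1, 67.2, -27.7]
tool_rot: [-0.0, 0.035, 0.999, -0.0]
ft_force: [-0.1, 0.1, -0.5]
width: 0.1
gripper_force: 0.0
```

Request:
{"method": "carry_out", "body": {
  "motion": [
    [[0,0,0.002,0,0,0,1],[0,0,0.0,0,0,0,1]]
  ]
}}

```text
clock: 6.78
ee_pos: [526.4, 67.2, -28.6]
tool_rot: [-0.0, 0.035, 0.999, 0.0]
ft_force: [-3.1, -0.2, 11.6]
width: 0.0
gripper_force: 6.0
```

```bash
python3 -c "
from h import *
st(); p0=monitor.get_state()['ee_pos']
a=vision.camera('scene')[170:260,250:340,::-1];b=vision.camera('wrist')[:,:,::-1]
a=cv2.resize(a,(450,450),interpolation=cv2.INTER_CUBIC);b=b[80:420,110:440];c=np.zeros((450,800,3),np.uint8);c[:,:450]=a;c[:340,460:790]=b
cv2.imwrite('pics/t5.png',c)
for dz in (0,12,20,28): print(dz,(px('scene',p0+[11,0,dz])-[250,170])*5)
"
```

```text
t 6.7833 own [-157.158  -69.961  -28.598] tooly.EX -0.9999830108166142 twist deg 0.04037178299275023 tz [ 0.  0. -1.] F own [ 0.368 -3.084 11.595] w 0.0018060579234498418 q [-0.404  0.592  0.202  2.064 -0.234  0.507  1.471]
0 [288.176 314.569]
12 [289.47 297.58]
20 [290.344 286.104]
28 [291.227 274.505]
```

View pics/t5.png

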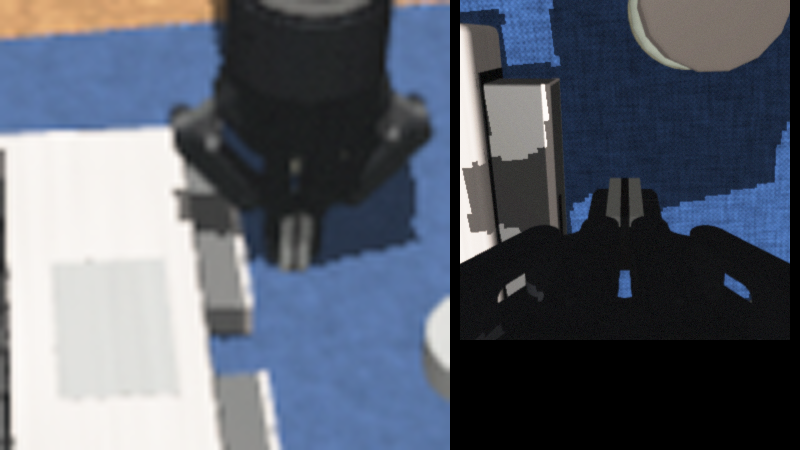

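The tip touched the mat (11.6 N) with TCP z at about -28.5, so the real fingertip is 28 mm behind the reported TCP and the arm's stiffness is about 10 N/mm. I'll raise the tip to 12 mm and push gently.

Request:
{"method": "carry_out", "body": {
  "motion": [
    [[0,0,-0.014,0,0,0,1],[0,-0.006,0,0,0,0,1],[0,-0.006,0,0,0,0,1],[0,0,0,0,0,0,1]]
  ]
}}

```text
clock: 7.22
ee_pos: [525.4, 53.4, -15.6]
tool_rot: [0.0, 0.036, 0.999, -0.0]
ft_force: [0.9, -0.3, 0.3]
width: -0.1
gripper_force: 0.0
```

Request:
{"method": "carry_out", "body": {
  "motion": [
    [[0,-0.003,0,0,0,0,1],[0,-0.003,0,0,0,0,1],[0,-0.003,0,0,0,0,1]]
  ]
}}

```text
clock: 7.47
ee_pos: [524.7, 46.3, -15.7]
tool_rot: [-0.0, 0.035, 0.999, 0.0]
ft_force: [-0.4, 1.8, 0.4]
width: -0.2
gripper_force: 0.8
```

Request:
{"method": "carry_out", "body": {
  "motion": [
    [[0,-0.003,0,0,0,0,1],[0,-0.003,0,0,0,0,1],[0,-0.003,0,0,0,0,1]]
  ]
}}

```text
clock: 7.72
ee_pos: [524.0, 37.0, -15.6]
tool_rot: [-0.0, 0.035, 0.999, -0.0]
ft_force: [0.9, 1.6, -0.4]
width: 0.5
gripper_force: 0.7
```

```bash
python3 -c "
from h import *
st()"
```

```text
t 7.7167 own [-126.859  -70.338  -15.599] tooly.EX -0.9999833127974171 twist deg 0.020961914406400467 tz [-0.  0. -1.] F own [-1.63   0.821 -0.435] w 0.4505255172547725 q [-0.355  0.563  0.209  2.074 -0.222  0.526  1.517]
```

Contact is now clear at about 1.7 N. Continuing.

Request:
{"method": "carry_out", "body": {
  "motion": [
    [[0,-0.003,0,0,0,0,1],[0,-0.003,0,0,0,0,1],[0,-0.002,0,0,0,0,1]]
  ]
}}

```text
clock: 7.97
ee_pos: [523.4, 30.4, -15.5]
tool_rot: [-0.0, 0.034, 0.999, 0.001]
ft_force: [-0.7, 8.3, -0.7]
width: -0.2
gripper_force: 4.0
```

Request:
{"method": "carry_out", "body": {
  "motion": [
    [[0,-0.001,0,0,0,0,1],[0,-0.001,0,0,0,0,1]]
  ]
}}

```text
clock: 8.13
ee_pos: [523.2, 29.9, -15.5]
tool_rot: [-0.0, 0.034, 0.999, 0.001]
ft_force: [-1.2, 9.0, -0.5]
width: -0.3
gripper_force: 4.3
```

Request:
{"method": "carry_out", "body": {
  "motion": [
    [[0,-0.001,0,0,0,0,1],[0,-0.0005,0,0,0,0,1]]
  ]
}}

```text
clock: 8.3
ee_pos: [522.8, 28.8, -15.5]
tool_rot: [-0.001, 0.034, 0.999, 0.002]
ft_force: [-2.0, 9.7, 0.4]
width: 0.1
gripper_force: 4.6
```

The battery stopped dead at own x of about -120 with 8–9 N. I'll back off and move over to the drive.

Request:
{"method": "carry_out", "body": {
  "motion": [
    [[0,0.012,0,0,0,0,1],[0,0.025,0,0,0,0,1],[0,0.006,-0.035,0,0,0,1],[0,0,-0.02,0,0,0,1],[-0.035,0,0,0,0,0,1],[-0.035,0,0,0,0,0,1],[-0.035,0,0,0,0,0,1],[-0.03,0,0,0,0,0,1]]
  ]
}}

```text
clock: 8.97
ee_pos: [663.3, 58.9, 40.0]
tool_rot: [0.001, 0.035, 0.999, -0.0]
ft_force: [0.3, 0.2, 0.7]
width: -0.1
gripper_force: 0.0
```

Request:
{"method": "carry_out", "body": {
  "motion": [
    [[0,0,0,0,0,0,1],[0,0,0.02,0,0,0,1]]
  ]
}}

```text
clock: 9.13
ee_pos: [665.8, 58.5, 22.7]
tool_rot: [0.004, 0.035, 0.999, 0.0]
ft_force: [0.4, -0.5, 0.1]
width: 0.4
gripper_force: 0.0
```

```bash
python3 -c "
from h import *
st()
a=vision.camera('top'); cv2.imwrite('pics/top6.png',a[:,:,::-1]); s=vision.camera('scene');cv2.imwrite('pics/s6.png',s[:,:,::-1])
b=cv2.cvtColor(cv2.imread('pics/top0.png'),cv2.COLOR_BGR2RGB)
for y in (-115,-100,-85,-40,-25,60,90):
  for im in(b,a):
    print(y,[tuple(int(k) for k in cv2.getRectSubPix(im,(1,1),tuple(map(float,px('top',C+EX*x+EY*y+[0,0,27]))))[0,0]) [::2] for x in range(-145,-90,4)])
"
```

```text
t 9.1333 own [-158.118   69.701   22.675] tooly.EX -0.9999816873330837 twist deg 0.10408794926705393 tz [ 0.008 -0.    -1.   ] F own [0.425 0.421 0.094] w 0.4022827919111033 q [-0.355  0.673  0.247  1.72  -0.219  0.768  1.497]
-115 [(92, 158), (92, 158), (95, 160), (139, 181), (213, 215), (201, 193), (169, 161), (165, 158), (163, 156), (170, 160), (224, 211), (244, 240), (246, 242), (246, 242)]
-115 [(65, 63), (76, 74), (90, 88), (95, 93), (88, 85), (67, 67), (63, 84), (79, 128), (89, 153), (96, 155), (163, 175), (237, 230), (245, 242), (246, 243)]
-100 [(91, 157), (90, 156), (95, 161), (137, 176), (200, 202), (195, 186), (169, 161), (165, 159), (165, 158), (171, 162), (222, 211), (244, 239), (246, 242), (246, 242)]
-100 [(62, 60), (62, 60), (61, 59), (67, 67), (80, 105), (90, 147), (91, 157), (92, 159), (93, 160), (102, 160), (164, 179), (236, 229), (246, 242), (246, 243)]
-85 [(91, 158), (91, 157), (94, 159), (144, 183), (217, 218), (204, 195), (169, 163), (165, 159), (164, 157), (173, 164), (225, 213), (245, 240), (246, 242), (246, 242)]
-85 [(116, 100), (120, 102), (116, 100), (1
[... 758 characters left out ...]
 (239, 231), (246, 242), (246, 242)]
60 [(89, 155), (91, 157), (97, 159), (151, 179), (219, 215), (204, 192), (170, 163), (167, 161), (167, 160), (169, 161), (214, 203), (244, 239), (246, 243), (246, 243)]
60 [(127, 108), (119, 102), (111, 97), (100, 100), (108, 110), (122, 118), (131, 127), (136, 130), (140, 135), (149, 143), (193, 180), (242, 234), (246, 242), (246, 243)]
90 [(90, 156), (90, 155), (96, 157), (146, 178), (211, 210), (201, 190), (172, 163), (167, 160), (167, 159), (169, 161), (214, 202), (244, 240), (246, 243), (246, 243)]
90 [(127, 109), (119, 102), (108, 92), (92, 78), (69, 62), (49, 47), (57, 56), (61, 61), (58, 58), (69, 71), (90, 89), (154, 144), (234, 225), (246, 242)]
```

The profiles now show mat right up to the edge at own x=-107 where the battery was. The battery is flush and the laptop hasn't moved. Now the drive.

Request:
{"method": "carry_out", "body": {
  "motion": [
    [[0,0,0.02,0,0,0,1],[0,0,0.015,0,0,0,1],[0,0,0,0,0,0,1],[0,0,0,0,0,0,1]]
  ]
}}

```text
clock: 9.57
ee_pos: [659.7, 59.2, -16.2]
tool_rot: [-0.001, 0.035, 0.999, -0.0]
ft_force: [-0.1, -0.0, -0.0]
width: 0.6
gripper_force: 0.0
```

```bash
python3 -c "
from h import *
st()"
```

```text
t 9.5667 own [-158.333   63.52   -16.174] tooly.EX -0.9999830332209962 twist deg 0.024091009534793918 tz [-0.003 -0.001 -1.   ] F own [ 0.053 -0.073 -0.016] w 0.5857378522402076 q [-0.345  0.723  0.23   1.736 -0.232  0.712  1.508]
```

Request:
{"method": "carry_out", "body": {
  "motion": [
    [[0,-0.006,0,0,0,0,1],[0,-0.004,0,0,0,0,1],[0,-0.004,0,0,0,0,1],[0,-0.004,0,0,0,0,1],[0,-0.004,0,0,0,0,1],[0,-0.004,0,0,0,0,1],[0,-0.003,0,0,0,0,1],[0,-0.003,0,0,0,0,1]]
  ]
}}

```text
clock: 10.23
ee_pos: [659.4, 27.1, -15.0]
tool_rot: [0.001, 0.035, 0.999, 0.0]
ft_force: [1.0, 1.2, 2.4]
width: -0.3
gripper_force: 1.2
```

Request:
{"method": "carry_out", "body": {
  "motion": [
    [[0,-0.002,0,0,0,0,1],[0,-0.002,0,0,0,0,1]]
  ]
}}

```text
clock: 10.4
ee_pos: [658.8, 23.2, -15.3]
tool_rot: [0.0, 0.035, 0.999, 0.0]
ft_force: [0.5, 1.4, 0.9]
width: 0.2
gripper_force: 1.1
```

Request:
{"method": "carry_out", "body": {
  "motion": [
    [[0,-0.001,0,0,0,0,1],[0,-0.0005,0,0,0,0,1]]
  ]
}}

```text
clock: 10.57
ee_pos: [658.6, 21.7, -15.4]
tool_rot: [0.0, 0.035, 0.999, -0.0]
ft_force: [1.4, 1.0, 1.9]
width: 0.2
gripper_force: 1.1
```

Request:
{"method": "carry_out", "body": {
  "motion": [
    [[0,-0.001,0,0,0,0,1],[0,0,0,0,0,0,1]]
  ]
}}

```text
clock: 10.73
ee_pos: [658.4, 20.8, -15.5]
tool_rot: [0.0, 0.035, 0.999, -0.0]
ft_force: [1.1, 1.4, 2.1]
width: 0.1
gripper_force: 0.9
```

Request:
{"method": "carry_out", "body": {
  "motion": [
    [[0,-0.001,0,0,0,0,1],[0,0,0,0,0,0,1]]
  ]
}}

```text
clock: 10.9
ee_pos: [658.3, 20.0, -15.5]
tool_rot: [0.0, 0.035, 0.999, 0.0]
ft_force: [0.5, 0.5, 1.4]
width: -0.1
gripper_force: 0.9
```

Request:
{"method": "carry_out", "body": {
  "motion": [
    [[0,-0.001,0,0,0,0,1],[0,0,0,0,0,0,1]]
  ]
}}

```text
clock: 11.07
ee_pos: [658.3, 19.8, -15.5]
tool_rot: [-0.0, 0.034, 0.999, 0.001]
ft_force: [1.4, 3.1, 1.4]
width: -0.1
gripper_force: 2.0
```

Request:
{"method": "carry_out", "body": {
  "motion": [
    [[0,-0.001,0,0,0,0,1],[0,0,0,0,0,0,1]]
  ]
}}

```text
clock: 11.23
ee_pos: [658.3, 19.7, -15.4]
tool_rot: [0.0, 0.034, 0.999, 0.001]
ft_force: [2.0, 6.0, 0.8]
width: 0.1
gripper_force: 2.9
```

The drive stopped dead too, at 6 N. I'll retreat, climb above the lid and cross behind it.

Request:
{"method": "carry_out", "body": {
  "motion": [
    [[0,0.01,0,0,0,0,1],[0,0.03,0,0,0,0,1],[0,0,-0.041,0,0,0,1],[0,0,-0.041,0,0,0,1],[0,0,-0.041,0,0,0,1],[0,0,-0.041,0,0,0,1],[0,0,-0.041,0,0,0,1],[0,0,-0.041,0,0,0,1]]
  ]
}}

```text
clock: 11.9
ee_pos: [659.8, 56.8, 232.1]
tool_rot: [-0.001, 0.035, 0.999, -0.001]
ft_force: [1.1, 0.1, 0.5]
width: 0.0
gripper_force: 0.0
```

Request:
{"method": "carry_out", "body": {
  "motion": [
    [[0,0,-0.041,0,0,0,1],[0.01,-0.02,-0.02,0,0,0,1],[0.01,-0.038,0,0,0,0,1],[0.01,-0.038,0,0,0,0,1],[0.01,-0.038,0,0,0,0,1],[0.01,-0.038,0,0,0,0,1],[0.01,-0.038,0,0,0,0,1],[0,-0.02,0,0,0,0,1]]
  ]
}}

```text
clock: 12.57
ee_pos: [581.0, -174.1, 291.6]
tool_rot: [-0.001, 0.039, 0.999, -0.001]
ft_force: [-0.7, -2.6, -0.2]
width: -0.0
gripper_force: 0.0
```

```bash
python3 -c "
from h import *
st()
a=vision.camera('scene');cv2.imwrite('pics/s7.png',a[:,:,::-1]); a=vision.camera('top');cv2.imwrite('pics/top7.png',a[:,:,::-1])
for y in (-100,-40,40,65,90):
    print(y,[tuple(int(k) for k in cv2.getRectSubPix(a,(1,1),tuple(map(float,px('top',C+EX*x+EY*y+[0,0,27]))))[0,0]) [::2] for x in range(-137,-90,4)])
"
```

```text
t 12.5667 own [ 79.774   1.131 291.557] tooly.EX -0.9999466852271154 twist deg 0.46605766207956917 tz [-0.003 -0.002 -1.   ] F own [ 2.637 -0.49  -0.159] w -0.00825850191944467 q [-0.135  0.307  0.416  1.637 -0.127  1.227  1.8  ]
-100 [(90, 155), (91, 158), (91, 159), (92, 158), (90, 156), (91, 155), (90, 155), (99, 155), (159, 173), (232, 225), (245, 240), (245, 241)]
-40 [(89, 153), (89, 153), (89, 154), (92, 158), (92, 160), (93, 160), (90, 156), (99, 154), (165, 175), (234, 227), (245, 240), (245, 241)]
40 [(91, 156), (92, 158), (94, 161), (92, 158), (90, 157), (92, 158), (92, 158), (103, 158), (172, 180), (237, 229), (245, 241), (245, 241)]
65 [(89, 154), (90, 157), (92, 160), (92, 161), (92, 160), (90, 157), (88, 153), (101, 149), (177, 177), (238, 230), (245, 241), (245, 241)]
90 [(88, 152), (89, 152), (86, 149), (88, 151), (90, 155), (88, 153), (87, 151), (99, 150), (180, 181), (240, 232), (246, 241), (246, 242)]
```

Both modules are flush and the laptop hasn't moved. I'll go on behind the lid and come down.

Request:
{"method": "carry_out", "body": {
  "motion": [
    [[0,-0.036,0,0,0,0,1],[0,-0.036,0,0,0,0,1],[0,-0.036,0,0,0,0,1],[0,0,0,0,0,0,1],[0,0,0.035,0,0,0,1],[0,0,0.035,0,0,0,1],[0,0,0.03,0,0,0,1],[0,0,0,0,0,0,1]]
  ]
}}

```text
clock: 13.33
ee_pos: [573.6, -271.9, 184.6]
tool_rot: [-0.006, 0.034, 0.999, 0.002]
ft_force: [-1.8, 1.0, -0.6]
width: -0.2
gripper_force: 0.0
```

```bash
python3 -c "
from h import *
st()"
```

```text
t 13.3333 own [177.846   0.514 184.618] tooly.EX -0.9999772042223269 twist deg -0.031887143271007 tz [-0.012  0.004 -1.   ] F own [-0.869 -1.858 -0.644] w -0.16841435044908504 q [ 0.04   0.457  0.419  1.687 -0.207  1.054  2.027]
```

Request:
{"method": "carry_out", "body": {
  "motion": [
    [[0,0.008,-0.003,0,0,0,1],[0,0.008,0,0,0,0,1],[0,0.006,0,0,0,0,1],[0,0.006,0,0,0,0,1],[0,0.006,0,0,0,0,1]]
  ]
}}

```text
clock: 13.75
ee_pos: [581.3, -242.0, 196.9]
tool_rot: [0.002, 0.035, 0.999, -0.001]
ft_force: [0.5, -3.4, 1.9]
width: 0.1
gripper_force: 1.7
```

```bash
python3 -c "
from h import *
st()"
```

```text
t 13.75 own [147.481   6.075 196.935] tooly.EX -0.9999810734527095 twist deg 0.03488616428124977 tz [ 0.004 -0.002 -1.   ] F own [3.404 0.76  1.921] w 0.09319764380539391 q [-0.015  0.426  0.419  1.702 -0.194  1.05   1.968]
```

The fingers are on the lid at 3.4 N. Sweeping it forward now.

Request:
{"method": "carry_out", "body": {
  "motion": [
    [[0,0.01,0.002,0,0,0,1],[0,0.01,0.002,0,0,0,1],[0,0.01,0.003,0,0,0,1],[0,0.01,0.003,0,0,0,1],[0,0.01,0.003,0,0,0,1],[0,0.01,0.003,0,0,0,1]]
  ]
}}

```text
clock: 14.25
ee_pos: [584.1, -180.0, 178.1]
tool_rot: [-0.0, 0.035, 0.999, 0.0]
ft_force: [-1.6, -2.9, 2.3]
width: -0.1
gripper_force: 1.4
```

```bash
python3 -c "
from h import *
st()"
```

```text
t 14.25 own [ 85.532   4.575 178.052] tooly.EX -0.9999833319441208 twist deg 0.001346807669699197 tz [-0.001  0.    -1.   ] F own [ 3.016 -1.365  2.309] w -0.06144445114975126 q [-0.105  0.415  0.4    1.761 -0.188  1.004  1.868]
```

Request:
{"method": "carry_out", "body": {
  "motion": [
    [[0,0.011,0.002,0,0,0,1],[0,0.011,0.003,0,0,0,1],[0,0.011,0.004,0,0,0,1],[0,0.011,0.004,0,0,0,1],[0,0.011,0.005,0,0,0,1],[0,0.01,0.006,0,0,0,1],[0,0.01,0.007,0,0,0,1],[0,0.009,0.008,0,0,0,1]]
  ]
}}

```text
clock: 14.92
ee_pos: [590.4, -95.9, 139.1]
tool_rot: [0.0, 0.034, 0.999, 0.0]
ft_force: [0.6, -0.4, 2.5]
width: 0.5
gripper_force: 1.1
```

```bash
python3 -c "
from h import *
st()"
```

```text
t 14.9167 own [  1.154   5.063 139.126] tooly.EX -0.9999830169261984 twist deg -0.010935684122394021 tz [ 0.001  0.001 -1.   ] F own [0.319 0.655 2.454] w 0.4803950093930859 q [-0.224  0.435  0.368  1.827 -0.194  0.914  1.734]
```

Request:
{"method": "carry_out", "body": {
  "motion": [
    [[0,0.007,0.007,0,0,0,1],[0,0.007,0.007,0,0,0,1],[0,0.007,0.009,0,0,0,1],[0,0.007,0.009,0,0,0,1],[0,0.006,0.009,0,0,0,1],[0,0.006,0.01,0,0,0,1],[0,0.005,0.01,0,0,0,1],[0,0.003,0.009,0,0,0,1]]
  ]
}}

```text
clock: 15.58
ee_pos: [593.1, -48.7, 68.3]
tool_rot: [-0.0, 0.034, 0.999, 0.0]
ft_force: [0.5, 1.2, 0.9]
width: 0.1
gripper_force: 0.7
```

```bash
python3 -c "
from h import *
st()"
```

```text
t 15.5833 own [-46.111   4.574  68.281] tooly.EX -0.9999833009226731 twist deg -0.014026341837434538 tz [-0.001  0.    -1.   ] F own [-1.204  0.427  0.881] w 0.12635179029783428 q [-0.27   0.523  0.328  1.881 -0.232  0.776  1.686]
```

Request:
{"method": "carry_out", "body": {
  "motion": [
    [[0,0.003,0.007,0,0,0,1],[0,0.003,0.007,0,0,0,1],[0,0.002,0.007,0,0,0,1],[0,0.002,0.007,0,0,0,1],[0,0.001,0.007,0,0,0,1],[0,0,0.006,0,0,0,1],[0,0,0.005,0,0,0,1]]
  ]
}}

```text
clock: 16.17
ee_pos: [594.1, -38.5, 22.9]
tool_rot: [-0.0, 0.035, 0.999, 0.0]
ft_force: [-0.3, 0.8, 0.7]
width: 0.3
gripper_force: 0.6
```

Request:
{"method": "carry_out", "body": {
  "motion": [
    [[0,0,0.003,0,0,0,1],[0,0,0.002,0,0,0,1]]
  ]
}}

```text
clock: 16.33
ee_pos: [594.1, -38.8, 18.2]
tool_rot: [-0.0, 0.035, 0.999, 0.0]
ft_force: [-0.3, 0.9, 0.8]
width: -0.1
gripper_force: 0.6
```

Request:
{"method": "carry_out", "body": {
  "motion": [
    [[0,0,0.001,0,0,0,1],[0,0,0,0,0,0,1]]
  ]
}}

```text
clock: 16.5
ee_pos: [594.1, -39.0, 17.5]
tool_rot: [0.0, 0.035, 0.999, -0.0]
ft_force: [-1.1, -0.5, 0.3]
width: -0.0
gripper_force: 0.0
```

Request:
{"method": "carry_out", "body": {
  "motion": [
    [[0,0,0.001,0,0,0,1],[0,0,0.001,0,0,0,1]]
  ]
}}

```text
clock: 16.67
ee_pos: [594.3, -38.9, 15.8]
tool_rot: [0.0, 0.035, 0.999, -0.0]
ft_force: [0.5, 0.3, 2.0]
width: -0.1
gripper_force: 0.6
```

Request:
{"method": "carry_out", "body": {
  "motion": [
    [[0,0,0.001,0,0,0,1],[0,0,0,0,0,0,1]]
  ]
}}

```text
clock: 16.83
ee_pos: [594.2, -38.9, 14.6]
tool_rot: [0.0, 0.035, 0.999, -0.0]
ft_force: [0.0, 0.3, 0.4]
width: -0.2
gripper_force: 0.0
```

Request:
{"method": "carry_out", "body": {
  "motion": [
    [[0,0,0.001,0,0,0,1],[0,0,0,0,0,0,1]]
  ]
}}

```text
clock: 17.0
ee_pos: [594.2, -38.8, 13.5]
tool_rot: [0.0, 0.035, 0.999, -0.0]
ft_force: [-0.1, 0.3, 0.8]
width: 0.2
gripper_force: 0.0
```

Request:
{"method": "carry_out", "body": {
  "motion": [
    [[0,0,0.001,0,0,0,1],[0,0,0,0,0,0,1]]
  ]
}}

```text
clock: 17.17
ee_pos: [594.2, -38.8, 13.4]
tool_rot: [0.0, 0.035, 0.999, 0.0]
ft_force: [-2.9, 0.9, 9.9]
width: 0.1
gripper_force: 4.5
```

Request:
{"method": "carry_out", "body": {
  "motion": [
    [[0,0,0.001,0,0,0,1],[0,0,0,0,0,0,1]]
  ]
}}

```text
clock: 17.33
ee_pos: [594.2, -38.8, 13.3]
tool_rot: [0.0, 0.035, 0.999, 0.0]
ft_force: [-5.8, 2.2, 18.6]
width: -0.2
gripper_force: 8.9
```

It hit a hard stop at a tip height of 41.5 mm, against 42 mm expected for a shut lid. I'll lift straight up, move clear and check.

Request:
{"method": "carry_out", "body": {
  "motion": [
    [[0,0,-0.005,0,0,0,1],[0,0,-0.02,0,0,0,1],[0,0,-0.04,0,0,0,1],[0,0,-0.04,0,0,0,1],[0,0,-0.04,0,0,0,1],[0,0,-0.04,0,0,0,1],[0.02,0.03,-0.01,0,0,0,1],[0.02,0.03,0,0,0,0,1]]
  ]
}}

```text
clock: 18.0
ee_pos: [561.1, 22.2, 210.9]
tool_rot: [0.004, 0.037, 0.999, 0.0]
ft_force: [0.6, 1.6, -1.1]
width: -0.1
gripper_force: 0.0
```

Request:
{"method": "carry_out", "body": {
  "motion": [
    [[0.02,0.035,0,0,0,0,1],[0.02,0.035,0,0,0,0,1],[0.02,0.035,0,0,0,0,1],[0.015,0.035,0,0,0,0,1],[0.015,0.035,0,0,0,0,1],[0,0.035,0,0,0,0,1],[0,0.03,0,0,0,0,1],[0,0,0,0,0,0,1]]
  ]
}}

```text
clock: 18.67
ee_pos: [483.8, 277.2, 206.5]
tool_rot: [0.0, 0.03, 1.0, 0.002]
ft_force: [-0.1, 0.4, 0.2]
width: 0.2
gripper_force: 0.0
```

```bash
python3 -c "
from h import *
st()
a=vision.camera('scene')[:,:,::-1];b=vision.camera('top')[:,:,::-1];cv2.imwrite('pics/sc9.png',a);cv2.imwrite('pics/tp9.png',b)
c=np.zeros((600,800,3),np.uint8);x=cv2.resize(a[100:320,30:520],None,fx=1.35,fy=1.35);y=cv2.resize(b[120:300,90:490],None,fx=1.65,fy=1.65)
c[:297,:x.shape[1]]=x[:297];c[300:300+y.shape[0],:y.shape[1]]=y[:300];cv2.imwrite('pics/fin.png',c)"
```

```text
t 18.6667 own [-363.712 -127.036  206.459] tooly.EX -0.9999408400252118 twist deg -0.4958154763403517 tz [ 0.     0.003 -1.   ] F own [-0.347 -0.092  0.18 ] w 0.2296157326704902 q [-0.822  0.281  0.234  1.85  -0.078  1.018  0.954]
```

View pics/fin.png

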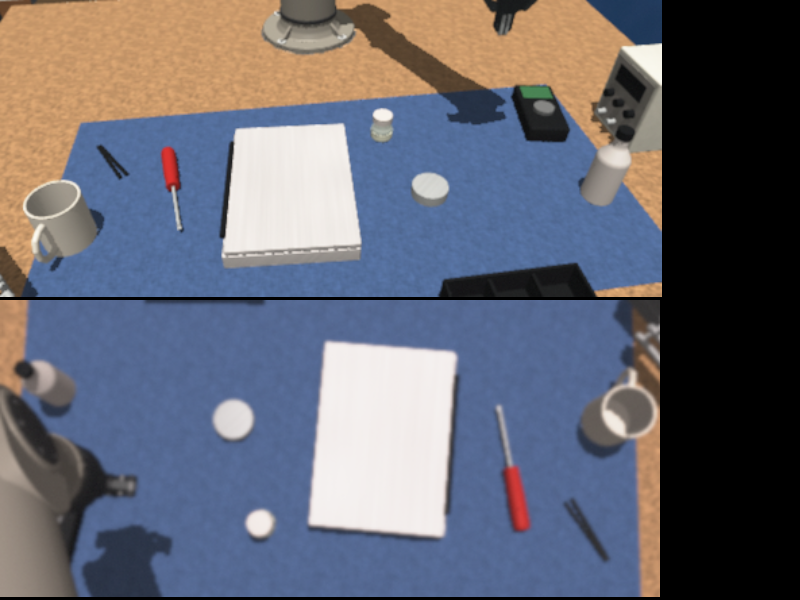

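The lid is shut flat and the modules are flush. The laptop's front corner is at top px (288,146), against (287,146) at the start, and every bystander is in place. Handing in.

```bash
python3 -c "
from plant import workorder; print(workorder.hand_in())"
```

```text
the job is handed in; nothing more can be done
None
```

The job is handed in: the battery and drive are pushed flush, the lid was closed gently and is fully shut, and my last pictures show the laptop and everything around it still in place; no verdict was returned.

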